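# Set out the spacer bushes for an idler roller

## Task

Set out the four steel spacer bushes for the roller build: stand one upright on the middle of each rubber pad of the wooden rail, in order of thickness, with the thickest on the pad next to the bronze end bell and each next one thinner, so that the thinnest stands beside the labyrinth seal. Leave the bell and the seal where they lie.

Things in the scene. Friction and masses are not known exactly. Their poses are not given: they have to be found in the camera images.
- bush_28_mid (a point): centre (half-way up, 22.5 mm above its foot) of the thinnest of four loose dark steel spacer bushes standing upright on the bench: plain tube, outside diameter 28 mm, bore 20 mm, height 45 mm; z is its axis, 0.1 kg or so
- bush_37_mid (a point): centre (half-way up, 22.5 mm above its foot) of the second thinnest of four loose dark steel spacer bushes standing upright on the bench: plain tube, outside diameter 37 mm, bore 20 mm, height 45 mm; z is its axis, 0.27 kg or so
- bush_46_mid (a point): centre (half-way up, 22.5 mm above its foot) of the second thickest of four loose dark steel spacer bushes standing upright on the bench: plain tube, outside diameter 46 mm, bore 20 mm, height 45 mm; z is its axis, 0.47 kg or so
- bush_55_mid (a point): centre (half-way up, 22.5 mm above its foot) of the thickest of four loose dark steel spacer bushes standing upright on the bench: plain tube, outside diameter 55 mm, bore 20 mm, height 45 mm; z is its axis, 0.73 kg or so
- pad_1: black round rubber pad, 64 mm across and 3 mm thick, one of four alike in a row at 80 mm spacing on a fixed flat wooden rail (340 x 90 mm, 12 mm thick, lying on the bench); this one is at the end of the rail on the robot's left. Origin at the centre of its underside, so its top is 3 mm above the origin and 15 mm above the bench; y runs along the row towards the robot's left, x across the row, away from the robot, z up
- pad_2: black round rubber pad, 64 mm across and 3 mm thick, one of four alike in a row at 80 mm spacing on a fixed flat wooden rail (340 x 90 mm, 12 mm thick, lying on the bench); this one is at the second place from the robot's left. Origin at the centre of its underside, so its top is 3 mm above the origin and 15 mm above the bench; y runs along the row towards the robot's left, x across the row, away from the robot, z up
- pad_3: black round rubber pad, 64 mm across and 3 mm thick, one of four alike in a row at 80 mm spacing on a fixed flat wooden rail (340 x 90 mm, 12 mm thick, lying on the bench); this one is at the third place from the robot's left. Origin at the centre of its underside, so its top is 3 mm above the origin and 15 mm above the bench; y runs along the row towards the robot's left, x across the row, away from the robot, z up
- pad_4: black round rubber pad, 64 mm across and 3 mm thick, one of four alike in a row at 80 mm spacing on a fixed flat wooden rail (340 x 90 mm, 12 mm thick, lying on the bench); this one is at the end of the rail on the robot's right. Origin at the centre of its underside, so its top is 3 mm above the origin and 15 mm above the bench; y runs along the row towards the robot's left, x across the row, away from the robot, z up
- end_bell: cast bronze end bell, a loose round flanged dome 96 mm across and 62 mm high, standing just beyond one end of the rail (either end), its centre about 105 mm from the nearest pad's centre; origin at the centre of its underside
- seal: grey steel labyrinth seal, a loose flat round disc with ring-shaped ridges, 96 mm across and 20 mm high, lying just beyond the other end of the rail; origin at the centre of its underside
Things that resemble listed ones, but are neither listed nor needed, are in the scene too. What is shaped like the part that bears bush_28_mid but yellow is not meant. Leave any purple look-alike of the part that bears bush_55_mid alone.

How it is judged (in metres and radians):
At the end, for the whole second after the job is handed in: Counting from the bronze end bell, the bushes of 55, 46, 37 and 28 mm diameter stand upright (within 0.1 rad) on the first, second, third and fourth pad, each within 12 mm of its pad's centre, resting on the pad, released and at rest; bell and seal are within 20 mm of where they started (((horizontal distance between end_bell and pad_1 below 0.2 m and horizontal distance between bush_55_mid and pad_1 below 0.012 m and z of bush_55_mid in the frame of pad_1 between 0.0215 and 0.0295 m and horizontal distance between bush_46_mid and pad_2 below 0.012 m and z of bush_46_mid in the frame of pad_2 between 0.0215 and 0.0295 m and horizontal distance between bush_37_mid and pad_3 below 0.012 m and z of bush_37_mid in the frame of pad_3 between 0.0215 and 0.0295 m and horizontal distance between bush_28_mid and pad_4 below 0.012 m and z of bush_28_mid in the frame of pad_4 between 0.0215 and 0.0295 m) or (horizontal distance between end_bell and pad_4 below 0.2 m and horizontal distance between bush_55_mid and pad_4 below 0.012 m and z of bush_55_mid in the frame of pad_4 between 0.0215 and 0.0295 m and horizontal distance between bush_46_mid and pad_3 below 0.012 m and z of bush_46_mid in the frame of pad_3 between 0.0215 and 0.0295 m and horizontal distance between bush_37_mid and pad_2 below 0.012 m and z of bush_37_mid in the frame of pad_2 between 0.0215 and 0.0295 m and horizontal distance between bush_28_mid and pad_1 below 0.012 m and z of bush_28_mid in the frame of pad_1 between 0.0215 and 0.0295 m)) and angle between each of bush_55_mid, bush_46_mid, bush_37_mid, bush_28_mid's own z axis and vertical below 0.1 rad and linear speed of each of bush_55, bush_46, bush_37, bush_28 below 0.02 m/s and distance of each of end_bell, seal from where it was at the start of the episode below 0.02 m); the robot touches nothing.
It fails at once if the bell or the seal is pushed out of its place (more than 20 mm) (distance of any of end_bell, seal from where it was at the start of the episode above 0.02 m).
It also fails if it takes over 112 s, if anything falls off the work surface, if the arm or the gripper's body presses on something with over 40 N, if the wrist force passes 120 N, or if a joint passes its speed limit or range.

## Robot

A 6-joint arm with a two-finger parallel gripper is mounted at the origin on the work surface. World frame = base frame: x ahead of the robot, y to its left, z up, the work surface at z = 0. Lengths are in mm, angles in rad, forces in N, time in s.
With the tool pointing down it reaches from about 350 to 800 mm from the base axis. Payload 7.3 kg.
Tool frame: the origin (TCP) lies midway between the tips of the shut fingers; the grasp point (between the pads) lies 19 mm behind it; z points along the fingers, y is the line along which they close (so a half turn about z gives the same grasp; the last joint's range is limited). The gripper opens to 85 mm and grips with 20 to 120 N. Pads are 22 mm wide; open, the fingers measure 114 mm over their backs; the gripper's body (76 mm by 85 mm) begins 54 mm behind the grasp point. The pads swing forward as they close: fully open they stand 13 mm farther back than shut.
Start: joints at [-1.47, 0.342, 1.524, -0, 1.275, -0.146], TCP at [128.28, -509.106, 231.322] pointing down, gripper open.
Joint ranges: [-2.53, 2.53], [-0.77, 2.02], [0.04, 2.7], [-1, 4.14], [0.28, 2.66], [-3.11, 3.11]. Speed limits (rad/s): [2.57, 2.57, 3.14, 3.14, 3.14, 3.14].

## Interface

Orientations are given as a 3x3 rotation matrix whose columns are the frame's x, y, z axes.
In Python, from station import robot gives the robot as it stands. Calls block until the motion is done:
- robot.movep(position, orientation): joint-space move of the TCP to a pose.
- robot.move_linear(position, rotation=None, vel=150): straight line of the TCP; rotation=None keeps the orientation; vel is the mean speed in mm/s.
- robot.goto_joints(angles): joint-space move.
- robot.move_gripper(opening, strength=None): finger opening in mm; strength is the grip in N (None keeps the last); returns when the fingers have stopped.
- robot.pause(seconds).
- robot.solve_ik(position, orientation): joint angles nearest the present ones, or None.
- robot.get_obs(): the state.
- robot.grab_frame(name): name is "side" or "top"; returns a dict with "pixels" (480x640x3 uint8, red, green, blue), "fx", "fy", "cx", "cy" (pixels), "world_from_camera" (4x4, takes a point from camera to world coordinates). Camera axes: x right, y down, z forward; pixel columns grow to the right and rows downward; lengths in mm; the calibration is good to about 2 mm. A picture is of the moment at which its call begins. There is no depth.
A pose or a line that the arm cannot do raises robot.PlanningError and nothing moves.
- robot.sign_off(): hands the job in; it is judged then, once.
Trained networks look in a picture, given as the dict that the camera call returned (one of the last four; its "shot" number tells which), for a name from the list of things; names that differ only in an ending like _2 or _b are one class to them, and where a whole thing is asked for, a point or a joint stands for the part that bears it (a point fixed in the world has none). Each returns a list of dicts, best first, with "score" (0 to 1); they miss things now and then, are a little off and sometimes report something else, mostly with a low value. They report only what shows in the picture. A call takes as long as a camera call. They do not tell look-alikes from the thing itself.
- robot.search_frame(picture, query): "point" ([column, row] in pixels, amid what is visible of it).
- robot.spot_point(picture, query): "point" ([column, row] in pixels: a listed point, or the origin of a listed thing).
The state is a dict: "time": time; "joints": joint angles; "qd": joint speeds; "tau": joint torques, N m; "tool_pos": TCP position; "ee_rot": TCP orientation; "ft_force": force on the tool from outside, world axes, zero at the start; "wrist_torque": the same for the moment, N m; "grip_width": finger opening in mm; "finger_force": force on a finger pad.
Only numpy, scipy, OpenCV 4.12 (cv2) and the standard library are available. Lean on these libraries where they do the work, as an engineer would, in place of code of your own. Each camera call takes 0.05 s, during which the arm holds its last target. There are 200 camera calls.

## Working session

There is one attempt and no reset: what is moved stays moved. The work goes in short steps, each a Python script; the robot and the scene stay as the last script left them, time stands still between calls to the robot, and variables do not carry over. Pictures are saved under pics/ and viewed, at most 14 in all, crops included, and the job is handed in when it is done.

```bash
mkdir -p pics; ls; python3 - <<'E'
from station import robot
import cv2,numpy as np
for n in ["top","side"]:
    f=robot.grab_frame(n); cv2.imwrite(f"pics/{n}0.png",f["pixels"][:,:,::-1])
    print(n,f["fx"],f["cx"],f["cy"],np.round(f["world_from_camera"],3).tolist())
    for q in ["bush_28_mid","bush_37_mid","bush_46_mid","bush_55_mid","pad_1","pad_4","end_bell","seal"]:
        print(q,[(np.round(d["point"],1).tolist(),round(d["score"],2)) for d in robot.spot_point(f,q)])
print(robot.get_obs()["time"])
E
```

```text
pics
top 461.01968248896105 325.109600292631 240.62574324886523 [[0.002, -0.99, 0.143, 382.84], [-1.0, -0.006, -0.031, 36.923], [0.032, -0.142, -0.989, 829.925], [0.0, 0.0, 0.0, 1.0]]
bush_28_mid [([367.8, 262.9], 0.6), ([370.5, 226.3], 0.46)]
bush_37_mid [([237.0, 267.0], 0.66)]
bush_46_mid [([304.1, 262.5], 0.78)]
bush_55_mid [([426.3, 279.6], 0.72), ([431.0, 332.3], 0.63)]
pad_1 [([321.4, 165.9], 0.96), ([406.8, 166.1], 0.89), ([272.6, 164.2], 0.87), ([362.9, 167.9], 0.82)]
pad_4 [([321.4, 165.9], 0.96), ([406.8, 166.1], 0.89), ([272.6, 164.2], 0.87), ([362.9, 167.9], 0.82)]
end_bell [([221.1, 165.5], 0.57)]
seal [([453.9, 172.9], 0.65)]
side 541.7976958219397 320.29069778984274 241.81050151536016 [[-0.861, -0.27, 0.43, 142.169], [-0.508, 0.433, -0.745, 695.219], [0.015, -0.86, -0.51, 488.468], [0.0, 0.0, 0.0, 1.0]]
bush_28_mid [([348.1, 222.2], 0.96), ([379.5, 232.7], 0.73)]
bush_37_mid [([314.2, 301.4], 0.58)]
bush_46_mid [([346.5, 264.8], 0.87)]
bush_55_mid [([413.4, 214.7], 0.76), ([468.6, 228.8], 0.6)]
pad_1 [([310.3, 197.7], 0.93), ([266.8, 235.3], 0.82), ([232.9, 256.3], 0.77), ([414.6, 214.0], 0.59), ([291.1, 216.0], 0.57)]
pad_4 [([310.3, 197.7], 0.93), ([266.8, 235.3], 0.82), ([232.9, 256.3], 0.77), ([414.6, 214.0], 0.59), ([291.1, 216.0], 0.57)]
end_bell [([193.6, 293.1], 0.65)]
seal [([337.2, 187.2], 0.95)]
0.9
```

View pics/top0.png

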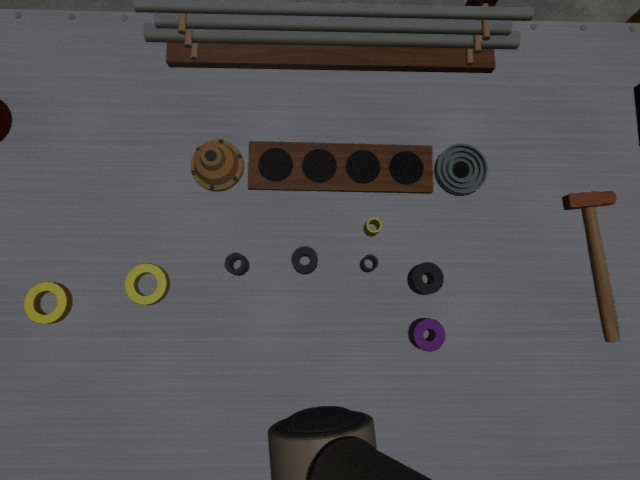

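View pics/side0.png

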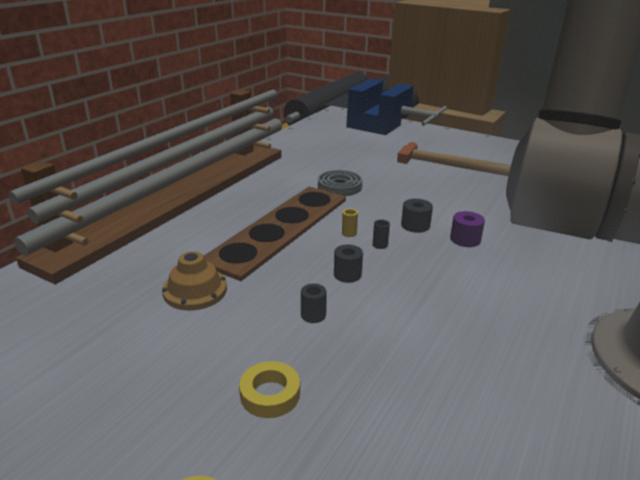

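The top view shows the bell at (217,165), on the robot's left, so 55 goes on pad_1 and 28 on pad_4. The dark bushes are 37 at (237,265), 46 at (304,261), 28 at (369,263) and 55 at (426,279). The yellow and purple look-alikes at (373,226) and (428,335) are excluded. Next I'll refine these positions by segmentation.

```bash
cat > h.py <<'E'
from station import robot
import cv2,numpy as np
def ray(f,uv,z):
    T=np.array(f["world_from_camera"]); d=T[:3,:3]@np.array([(uv[0]-f["cx"])/f["fx"],(uv[1]-f["cy"])/f["fy"],1])
    return (T[:3,3]+d*(z-T[2,3])/d[2])[:2]
def blobs(f,thr=75,amin=60,amax=4000):
    p=f["pixels"].astype(int); m=((p.max(2)<thr)&(p.max(2)-p.min(2)<22)).astype(np.uint8)
    cs,_=cv2.findContours(m,cv2.RETR_EXTERNAL,cv2.CHAIN_APPROX_NONE); out=[]
    for c in cs:
        c=cv2.convexHull(c); M=cv2.moments(c)
        if amin<M["m00"]<amax: out.append((M["m10"]/M["m00"],M["m01"]/M["m00"],M["m00"],cv2.boundingRect(c)))
    return out
E
python3 - <<'E'
from h import *
for n in["top","side"]:
    f=robot.grab_frame(n)
    for u,v,a,b in blobs(f):
        if v<100: continue
        print(n,round(u,1),round(v,1),a,b,"z22:",ray(f,(u,v),22.5).round(1),"z15:",ray(f,(u,v),15).round(1))
    if n=="top":
        for uv in[(373,226),(428,335)]: print("decoy",ray(f,uv,22).round(1))
E
```

```text
top 429.6 334.7 78.5 (425, 329, 10, 12) z22: [ 335.7 -169.8] z15: [ 335.2 -171.7]
top 417.3 331.1 403.0 (408, 318, 22, 31) z22: [ 341.9 -148.4] z15: [ 341.5 -150.2]
top 425.2 278.3 928.5 (407, 262, 37, 33) z22: [ 433.3 -164.9] z15: [ 433.7 -166.8]
top 368.6 263.1 243.5 (360, 254, 19, 19) z22: [459.7 -65.2] z15: [460.4 -66.1]
top 236.7 263.9 425.0 (225, 253, 25, 23) z22: [457.1 166.1] z15: [457.8 167.3]
top 304.4 259.8 581.0 (291, 246, 27, 29) z22: [464.9  48.1] z15: [465.7  48.2]
top 583.8 250.3 1717.0 (562, 194, 46, 148) z22: [ 484.7 -453.4] z15: [ 485.6 -458. ]
top 339.0 190.6 280.0 (248, 188, 185, 6) z22: [590.3 -13.2] z15: [592.2 -13.7]
top 225.8 183.2 289.5 (207, 171, 37, 21) z22: [602.  189.8] z15: [604.1 191.2]
top 405.7 167.5 876.5 (389, 151, 34, 34) z22: [ 634.9 -135. ] z15: [ 637.2 -136.6]
top 362.6 166.4 887.0 (346, 150, 35, 34) z22: [636.  -56.2] z15: [638.3 -57.1]
top 210.4 155.0 89.0 (205, 150, 12, 11) z22: [653.9 219. ] z15: [656.4 220.7]
top 319.0 165.4 897.5 (302, 149, 35, 34) z22: [636.9  23. ] z15: [639.3  22.9]
top 275.1 164.3 900.0 (258, 148, 35, 34) z22: [637.9 
[... 822 characters left out ...]
22: [459.6 -63.2] z15: [464.7 -75.4]
side 466.1 232.8 690.5 (451, 219, 33, 28) z22: [ 334.  -146.6] z15: [ 337.1 -160.2]
side 291.4 214.6 407.0 (275, 207, 34, 16) z22: [629.5 -41.4] z15: [637.4 -53.3]
side 416.2 215.4 846.5 (401, 199, 31, 34) z22: [ 432.9 -161.4] z15: [ 437.6 -175.2]
side 269.5 248.3 1701.5 (217, 199, 129, 82) z22: [595.   77.5] z15: [602.3  67.5]
side 314.0 198.9 350.5 (298, 192, 32, 15) z22: [ 628.2 -119.5] z15: [ 636.  -132.6]
side 340.6 187.6 419.0 (318, 182, 44, 14) z22: [ 609.2 -192.6] z15: [ 616.8 -206.9]
side 339.4 178.4 153.0 (330, 172, 20, 14) z22: [ 633.2 -231.3] z15: [ 641.1 -246.2]
side 32.8 173.7 452.5 (12, 167, 44, 18) z22: [1187.9   93.4] z15: [1204.7   83.7]
```

```bash
cat >> h.py <<'E'
R=np.array([[0,1,0],[1,0,0],[0,0,-1.]])
B={28:(459.7,-64.7),37:(457.1,166.4),46:(464.6,48.6),55:(433.2,-163.5)}
P={55:(639.9,104),46:(639,24.2),37:(638,-55.4),28:(636.8,-135)}
def pick(d,R,z=7,op=None):
    x,y=B[d]; robot.move_gripper(op or d+22,60)
    robot.movep([x,y,130],R); robot.move_linear([x,y,z],vel=130)
    robot.move_gripper(0,70); robot.move_linear([x,y,130],vel=150)
    o=robot.get_obs(); print(d,"grip",o["grip_width"],o["finger_force"],"F",np.round(o["ft_force"],1),o["time"])
    return o["grip_width"]
def place(d,R,z=7):
    x,y=P[d]
    robot.movep([x,y,130],R); robot.move_linear([x,y,z+25],vel=150); robot.move_linear([x,y,z+15.7],vel=30)
    robot.move_gripper(min(d+20,80)); robot.move_linear([x,y,130],vel=150)
    print("placed",robot.get_obs()["time"])
E
python3 - <<'E'
from h import *
for s in(1,-1):
    Q=R*np.array([s,s,1]); print(s,[(lambda j:None if j is None else np.round(j,2).tolist())(robot.solve_ik([*p,z],Q)) for p in(*B.values(),*P.values()) for z in(7,130)])
E
```

```text
1 [[-0.31, 0.56, 1.94, -0.0, 0.64, -0.31], [-0.31, 0.35, 1.83, -0.0, 0.96, -0.31], [0.19, 0.58, 1.88, -0.0, 0.68, 0.19], [0.19, 0.38, 1.77, -0.0, 0.98, 0.19], [-0.06, 0.56, 1.93, -0.0, 0.65, -0.06], [-0.06, 0.35, 1.82, -0.0, 0.97, -0.06], [-0.53, 0.56, 1.95, -0.0, 0.64, -0.53], [-0.53, 0.35, 1.83, -0.0, 0.96, -0.53], [0.04, 0.79, 1.39, -0.0, 0.95, 0.04], [0.04, 0.65, 1.29, -0.0, 1.2, 0.04], [-0.08, 0.78, 1.42, -0.0, 0.94, -0.08], [-0.08, 0.64, 1.32, -0.0, 1.18, -0.08], [-0.21, 0.78, 1.42, -0.0, 0.94, -0.21], [-0.21, 0.64, 1.32, -0.0, 1.19, -0.21], [-0.33, 0.8, 1.38, -0.0, 0.96, -0.33], [-0.33, 0.66, 1.28, -0.0, 1.2, -0.33]]
-1 [[-0.31, 0.56, 1.94, -0.0, 0.64, 2.84], [-0.31, 0.35, 1.83, -0.0, 0.96, 2.84], [0.19, 0.58, 1.88, -0.0, 0.68, -2.95], [0.19, 0.38, 1.77, -0.0, 0.98, -2.95], [-0.06, 0.56, 1.93, -0.0, 0.65, 3.08], [-0.06, 0.35, 1.82, -0.0, 0.97, 3.08], [-0.53, 0.56, 1.95, -0.0, 0.64, 2.61], [-0.53, 0.35, 1.83, -0.0, 0.96, 2.61], [0.04, 0.79, 1.39, -0.0, 0.95, -3.1], [0.04, 0.65, 1.29, -0.0, 1.2, -3.1], [-0.08, 0.78, 1.42, -0.0, 0.94, 3.06], [-0.08, 0.64, 1.32, -0.0, 1.18, 3.06], [-0.21, 0.78, 1.42, -0.0, 0.94, 2.94], [-0.21, 0.64, 1.32, -0.0, 1.19, 2.94], [-0.33, 0.8, 1.38, -0.0, 0.96, 2.82], [-0.33, 0.66, 1.28, -0.0, 1.2, 2.82]]
```

```bash
python3 - <<'E'
from h import *
w=pick(46,R)
if abs(w-46)<4:
    place(46,R)
    if abs(pick(28,R,op=46)-28)<4: place(28,R)
f=robot.grab_frame("side"); cv2.imwrite("pics/s1.png",f["pixels"][:,:,::-1])
E
```

```text
46 grip 44.64865476303869 72.05793857574463 F [ 0.   0.4 -5.4] 6.0833
placed 9.2833
28 grip 27.19335988343904 68.82867638021708 F [ 0.7  0.8 -1.5] 12.8083
placed 16.0583
```

View pics/s1.png

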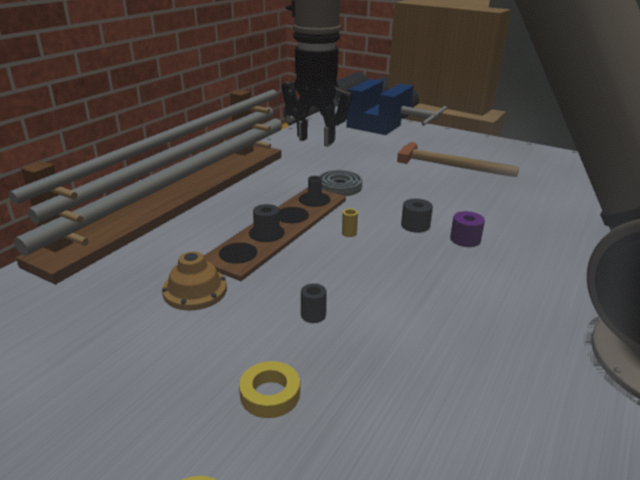

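Both bushes stand on their pads: 46 at (266,222) and 28 at (315,190). On to 37 and 55.

```bash
python3 - <<'E'
from h import *
if abs(pick(37,R)-37)<4:
    place(37,R)
    if abs(pick(55,R)-55)<5:
        place(55,R)
        robot.movep([350,-300,250],R)
for n in("top","side"):
    f=robot.grab_frame(n); cv2.imwrite(f"pics/{n}2.png",f["pixels"][:,:,::-1])
    for d in P:
        for h in robot.spot_point(f,f"bush_{d}_mid"):
            q=ray(f,h["point"],37.5); print(n,d,q.round(1),np.round(np.hypot(*(q-P[d])),1),round(h["score"],2))
E
```

```text
37 grip 34.89555280201504 69.88065831363201 F [-0.2  0.5 -4. ] 20.0917
placed 23.6583
55 grip 53.56657381869795 74.54768937081099 F [-0.3 -0.  -5.8] 27.3333
placed 31.075
top 55 [637.9  99.1] 5.3 0.88
top 55 [ 342.5 -166.6] 402.1 0.84
top 46 [638.3  19.7] 4.6 0.77
top 37 [637.7 -53.5] 1.9 0.95
top 28 [ 636.2 -133.4] 1.7 0.67
top 28 [521.3 -69.3] 132.9 0.52
side 55 [646.5  99.4] 8.0 0.61
side 55 [ 330.  -138.3] 393.4 0.56
side 46 [634.6  37.6] 14.1 0.77
side 46 [605.8  -8.9] 46.9 0.48
side 37 [634.6 -54.5] 3.6 0.63
side 28 [ 642.2 -145.7] 12.0 0.83
side 28 [508.4 -41.1] 159.1 0.67
```

```bash
python3 -c "
import cv2
a=cv2.imread('pics/top2.png')[110:260,180:520];b=cv2.imread('pics/side2.png')[150:320,150:450]
cv2.imwrite('pics/c.png',cv2.vconcat([cv2.resize(a,(660,290)),cv2.resize(b,(660,300))]))"
```

```text
(no output)
```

View pics/c.png

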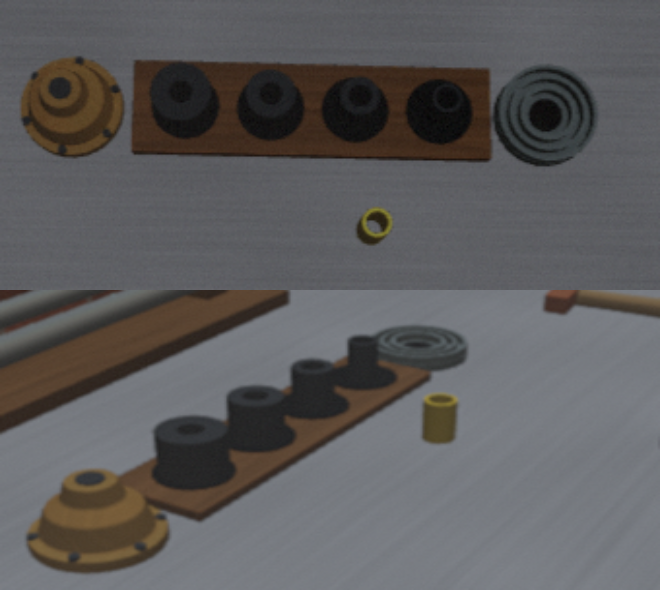

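The four bushes stand upright in the right order: top-crop bores at (180,91), (271,87), (359,97) and (447,97). The networks disagree on 46 and 28, so I'll check the centring from the bore rims.

```bash
python3 - <<'E'
from h import *
f=robot.grab_frame("top"); g=robot.grab_frame("side")
for d,(u,v) in zip((55,46,37,28),((180,91),(271,87),(359,97),(447,97))):
    q=ray(f,(180+u/1.941,110+v/1.933),60); print(d,"top",q.round(1),(q-P[d]).round(1))
for d,(u,v) in zip((55,46,37,28),((191,429),(256,395),(313,367),(362,341))):
    q=ray(g,(150+u/2.2,150+(v-290)/1.765),60); print(d,"side",q.round(1),(q-P[d]).round(1))
I=cv2.vconcat([cv2.resize(f["pixels"][130:200,240:440],(780,273),interpolation=cv2.INTER_CUBIC),cv2.resize(g["pixels"][170:270,200:360],(480,300),interpolation=cv2.INTER_CUBIC) if 0 else cv2.resize(g["pixels"][170:270,200:360],(780,320),interpolation=cv2.INTER_CUBIC)])
cv2.imwrite("pics/d.png",cv2.convertScaleAbs(I[:,:,::-1],alpha=2.5))
E
```

```text
55 top [639.  103.6] [-0.9 -0.4]
46 top [643.7  22.6] [ 4.7 -1.6]
37 top [635.4 -56.1] [-2.6 -0.7]
28 top [ 636.4 -135.4] [-0.4 -0.4]
55 side [637.8 105.4] [-2.1  1.4]
46 side [636.9  25.1] [-2.1  0.9]
37 side [633.6 -51.3] [-4.4  4.1]
28 side [ 633. -129.] [-3.8  6. ]
```

View pics/d.png

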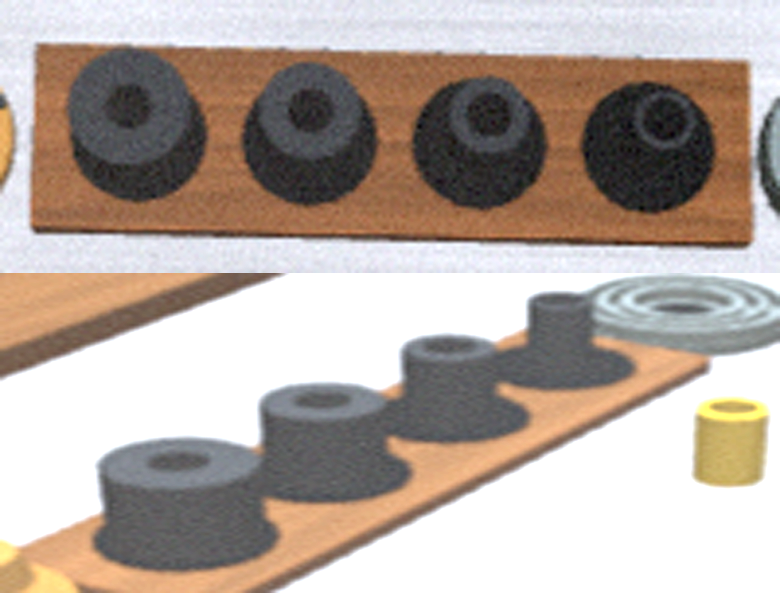

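The bushes stand upright and centred within about 5 mm, with no tilt, and the bell and seal are in place.

```bash
python3 -c "
from station import robot
print(robot.sign_off())"
```

```text
the job is handed in; nothing more can be done
None
```

The job is handed in: the 55, 46, 37 and 28 mm bushes stand upright on pads 1 to 4, counting from the bell, each within about 7 mm of its pad's centre by the last pictures; bell and seal appear unmoved, and the judge's result was not reported back.

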